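# Make up the stone kit and the glass kit for the mosaic class

### The arm

A 6-joint arm with a two-finger parallel gripper is mounted at the origin on the work surface. World frame = base frame: x ahead of the robot, y to its left, z up, the work surface at z = 0. Lengths are in m, angles in rad, forces in N, time in s.
With the tool pointing down it reaches from about 0.3 to 0.775 m from the base axis. Payload 14.6 kg.
Tool frame: the origin (TCP) lies on the centre line of the jaws, within the pads' length; the fingertips stand 19 mm ahead of it and the grasp point (between the pads) is the TCP; y points along the fingers, x is the direction in which the jaws open and shut, and the axes are right-handed (so a half turn about y gives the same grasp; the last joint's range is limited). The gripper opens to 94 mm and grips with 3 to 60 N. Pads are 16 mm wide; open, the fingers measure 119 mm over their backs; the gripper's body (75 mm by 177 mm) begins 78 mm behind the grasp point.
Start: joints at [-1.227, 0.3, 1.521, -0, 1.321, -0.067], TCP at [0.22, -0.504, 0.224] pointing down, gripper open.
Joint ranges: [-3.03, 3.03], [-0.79, 2.21], [0.23, 2.52], [-1.04, 4.18], [0, 3.07], [-2.55, 2.55]. Speed limits (rad/s): [2.22, 2.22, 2.57, 3.14, 3.14, 3.14].

### API

Orientations are given as [roll, pitch, yaw] about the fixed x, y, z axes, in that order (R = Rz(yaw) Ry(pitch) Rx(roll)).
In Python, from station import ctrl, optics gives the robot as it stands.
- The arm moves only by the tool jog_arm, never from a script. Its argument "targets" is a list of rows, each a list of 3 entries, a list of its own where there are three numbers: the finger opening in cm, from 0 to 9.4, then the shift along the tool's x, y, z in cm, then the turn about the tool's y in rad. A call has 1 to 10 rows; each row is the pose to reach, as a shift and turn from the pose commanded when the call began, along the tool's axes at that moment; what a row does not reach only later rows make up. A row lasts 1/10 s, in which the tool goes at most 50 mm and 8.59 degrees, less where a joint would pass 70% of its speed; a pose out of reach is approached as far as the arm can. A call with a gripper value outside its range is refused whole. The fingers move at their own pace and stop on an object; "grip_force" is the grip in N (left out, the last holds). Time passes only in rows, so rows that repeat a pose let the fingers close. It gives the time, the measured TCP pose, the force and the opening at its end, in the units of the state.
- ctrl.get_obs(): the state, without advancing time (a new reading comes with each control period).
- optics.camera(name): name is "scene" or "top"; returns a dict with "img" (480x640x3 uint8, red, green, blue), "range_z" (480x640 float32, m along the optical axis (not along the pixel's ray), 0 where there is no reading), "camera_matrix" (3x3 intrinsics, pixels), "k1" (the pictures are not rectified: a ray, as slopes to the right and down, at radius r is drawn at 1 + k1 r^2 times it, then the intrinsics apply), "world_to_cam" (4x4, takes a point from world to camera coordinates). Camera axes: x right, y up, looking along -z (the intrinsics and any distortion apply to the point x, -y, -z); pixel columns grow to the right and rows downward; lengths in m; the calibration is good to about 2 mm. A picture is of the moment at which its call begins.
- ctrl.hand_in(): hands the job in, once; it reports no verdict.
The state is a dict: "time_s": time; "qpos": joint angles; "joint_vel": joint speeds; "tau": joint torques, N m; "ee_pos": TCP position; "eef_rot": TCP orientation; "force": force on the tool from outside, world axes, zero at the start; "moment": the same for the moment, N m; "grip_width": finger opening in m.
Only numpy, scipy, OpenCV 4.12 (cv2) and the standard library are available. Lean on these libraries where they do the work, as an engineer would, in place of code of your own. Each camera call takes 0.05 s, during which the arm holds its last target. There are 200 camera calls.

### The job

Make up two kits for the mosaic class, one thing to a compartment, every thing lying flat or standing squarely on the tray's floor: the long marble bar, the steel hardie and the lidded mortar tub (upright) go into the three-compartment tray, the glass round and the wheeled nippers into the two-compartment tray. Set each thing down rather than dropping it, and leave the short marble bar and the small white bottle where they are.

Things in the scene. Friction and masses are not known exactly. Their poses are not given: they have to be found in the camera images.
- tray_three: Grey plastic tray with THREE compartments in a row, open on top, 270 long (its x) x 120 wide (its y) x 25 high, walls and floor 4 thick, loose on the bench. Origin: centre of its underside; z up. Two dividers (22 high) across the length make three compartments, each 84 (x) by 112 (y) inside, centred at x = -89, 0 and +89, y = 0. Empty at the start. For the stone kit.
- tray_two: Grey plastic tray with TWO compartments side by side, open on top, nearly square: 185 long (its x) x 176 wide (its y) x 25 high, walls and floor 4 thick, loose on the bench. Origin: centre of its underside; z up. One divider (22 high) along x makes two compartments, each 177 (x) by 82 (y) inside, centred at y = -43 and +43, x = 0. Empty at the start. For the glass kit.
- long_bar: LONG bar of white marble, 90 (its x) x 22 x 22, lying on the bench. Origin: its centre, 11 above the bench. Same section as the short bar, twice as long. Belongs to the stone kit.
- hardie: Steel hardie (the small anvil chisel on which stone is split), lying on its flat side: a dark block 38 (its x) x 26 (its y) x 22 high, with a wedge-shaped bright edge on its +x end and a narrower stepped tang on its -x end, 82 long over all (x -42 to +40). Origin: centre of the block, 11 above the bench; grip it there across y (26 wide). Belongs to the stone kit.
- mortar_tub: Low wide dark-grey tub with a white lid, standing upright: 48 high, lid 50 across and 14 thick at the top, body tapering from 46 to 42 at the foot. Origin: centre of its underside; z up. Unlisted bystanders (chip pot, granite block) keep at least 60 from its axis. Belongs to the stone kit.
- glass_round: Flat disc of green glass, 50 across, 12 thick, lying flat. Origin: its centre, 6 above the bench. Unlisted bystanders among the stock (a black pot of chips, a dark granite block, both 28 to 35 high) keep at least 60 from its centre. Belongs to the glass kit.
- nippers: Wheeled glass nippers lying flat, 18 thick: bright cutting wheels at the +x end, two black handles spreading to -x. Origin: middle of the steel pivot block (34 along x, 22 along y), 9 above the bench; grip it there across y. It reaches from x = -105 (handle ends) to +45 (wheels), so its middle lies 30 from the origin towards the handles; 55 wide over the handles. For the glass kit.
- short_bar: SHORT bar of white marble, 45 (its x) x 22 x 22. Origin: its centre. Stays where it is.
- small_bottle: Slim white bottle with a black cap and paper label, 36 across, 70 high, standing. Origin: centre of its underside. Stays where it is.

How it is judged:
At the end, for the whole second after the job is handed in: Each of the five rests released in a compartment of its own in its right tray, down on the floor (to 8 mm), bar, hardie, round and nippers flat and tub upright to 7 degrees; both trays flat on the bench; short bar and small bottle within 20 mm of their starting places (z of long_bar in the frame of tray_three between 0.01 and 0.02 m and angle between long_bar's own x axis and vertical between 1.45 and 1.69 rad and z of hardie in the frame of tray_three between 0.01 and 0.022 m and angle between hardie's own x axis and vertical between 1.42 and 1.72 rad and z of mortar_tub in the frame of tray_three between 0 and 0.009 m and angle between mortar_tub's own z axis and vertical below 0.12 rad and z of glass_round in the frame of tray_two between 0.005 and 0.015 m and (angle between glass_round's own z axis and vertical below 0.12 rad or angle between glass_round's own z axis and vertical above 3.02 rad) and z of nippers in the frame of tray_two between 0.008 and 0.018 m and (angle between nippers's own z axis and vertical below 0.12 rad or angle between nippers's own z axis and vertical above 3.02 rad) and ((x of long_bar in the frame of tray_three between -0.1267 and -0.0507 m and y of long_bar in the frame of tray_three between -0.05 and 0.05 m and x of hardie in the frame of tray_three between -0.038 and 0.038 m and y of hardie in the frame of tray_three between -0.05 and 0.05 m and x of mortar_tub in the frame of tray_three between 0.0507 and 0.1267 m and y of mortar_tub in the frame of tray_three between -0.05 and 0.05 m) or (x of long_bar in the frame of tray_three between -0.1267 and -0.0507 m and y of long_bar in the frame of tray_three between -0.05 and 0.05 m and x of hardie in the frame of tray_three between 0.0507 and 0.1267 m and y of hardie in the frame of tray_three between -0.05 and 0.05 m and x of mortar_tub in the frame of tray_three between -0.038 and 0.038 m and y of mortar_tub in the frame of tray_three between -0.05 and 0.05 m) or (x of long_bar in the frame of tray_three between -0.038 and 0.038 m and y of long_bar in the frame of tray_three between -0.05 and 0.05 m and x of hardie in the frame of tray_three between -0.1267 and -0.0507 m and y of hardie in the frame of tray_three between -0.05 and 0.05 m and x of mortar_tub in the frame of tray_three between 0.0507 and 0.1267 m and y of mortar_tub in the frame of tray_three between -0.05 and 0.05 m) or (x of long_bar in the frame of tray_three between -0.038 and 0.038 m and y of long_bar in the frame of tray_three between -0.05 and 0.05 m and x of hardie in the frame of tray_three between 0.0507 and 0.1267 m and y of hardie in the frame of tray_three between -0.05 and 0.05 m and x of mortar_tub in the frame of tray_three between -0.1267 and -0.0507 m and y of mortar_tub in the frame of tray_three between -0.05 and 0.05 m) or (x of long_bar in the frame of tray_three between 0.0507 and 0.1267 m and y of long_bar in the frame of tray_three between -0.05 and 0.05 m and x of hardie in the frame of tray_three between -0.1267 and -0.0507 m and y of hardie in the frame of tray_three between -0.05 and 0.05 m and x of mortar_tub in the frame of tray_three between -0.038 and 0.038 m and y of mortar_tub in the frame of tray_three between -0.05 and 0.05 m) or (x of long_bar in the frame of tray_three between 0.0507 and 0.1267 m and y of long_bar in the frame of tray_three between -0.05 and 0.05 m and x of hardie in the frame of tray_three between -0.038 and 0.038 m and y of hardie in the frame of tray_three between -0.05 and 0.05 m and x of mortar_tub in the frame of tray_three between -0.1267 and -0.0507 m and y of mortar_tub in the frame of tray_three between -0.05 and 0.05 m)) and ((y of glass_round in the frame of tray_two between -0.08 and -0.006 m and x of glass_round in the frame of tray_two between -0.085 and 0.085 m and y of nippers in the frame of tray_two between 0.006 and 0.08 m and x of nippers in the frame of tray_two between -0.085 and 0.085 m) or (y of glass_round in the frame of tray_two between 0.006 and 0.08 m and x of glass_round in the frame of tray_two between -0.085 and 0.085 m and y of nippers in the frame of tray_two between -0.08 and -0.006 m and x of nippers in the frame of tray_two between -0.085 and 0.085 m)) and linear speed of each of long_bar, hardie, mortar_tub, glass_round, nippers, tray_three, tray_two below 0.02 m/s and angular speed of each of long_bar, hardie, mortar_tub, glass_round, nippers below 0.3 rad/s and angle between each of tray_three, tray_two's own z axis and vertical below 0.05 rad and height (world z) of each of tray_three, tray_two below 0.008 m and distance of each of short_bar, small_bottle from where it was at the start of the episode below 0.02 m); the robot touches nothing.
It fails at once if the short marble bar is shifted by more than 20 mm (distance of short_bar from where it was at the start of the episode above 0.02 m).
It fails at once if the small bottle is shifted by more than 20 mm (distance of small_bottle from where it was at the start of the episode above 0.02 m).
It fails at once if one of the kit's things is dropped or thrown (over 0.8 m/s out of the fingers, a fall of about 35 mm) ((linear speed of long_bar above 0.8 m/s and contact force between long_bar and the fingers below 0.05 N) or (linear speed of hardie above 0.8 m/s and contact force between hardie and the fingers below 0.05 N) or (linear speed of mortar_tub above 0.8 m/s and contact force between mortar_tub and the fingers below 0.05 N) or (linear speed of glass_round above 0.8 m/s and contact force between glass_round and the fingers below 0.05 N) or (linear speed of nippers above 0.8 m/s and contact force between nippers and the fingers below 0.05 N)).
It also fails if it takes over 120 s, if anything falls off the work surface, if the arm or the gripper's body presses on something with over 40 N, if the wrist force passes 120 N, or if a joint passes its speed limit or range.

## Working session

There is one attempt and no reset: what is moved stays moved. The work goes in short steps, Python scripts to look and compute and a tool call to move; the robot and the scene stay as the last step left them, time stands still between calls to the robot, and variables do not carry over. Pictures are saved under pics/ and viewed, about 12 in all and at most 16, crops included, and the job is handed in when it is done.

Besides the shell and the picture viewer there is one more tool, called as name([rows], argument=value, ...), one row to a line, values as JSON. jog_arm: Moves the arm, as the interface text tells. Its arguments: {"type":"object","properties":{"targets":{"type":"array","items":{"type":"array"}},"grip_force":{"type":"number"}},"required":["targets"]}

```bash
mkdir -p pics; ls; cat > h.py <<'E'
import numpy as np, cv2
from station import ctrl, optics
def cam(n): return optics.camera(n)
def save(c,f): cv2.imwrite('pics/'+f,cv2.cvtColor(c['img'],cv2.COLOR_RGB2BGR))
def rays(c,uv):
    K=c['camera_matrix'];uv=np.atleast_2d(np.asarray(uv,float))
    n=cv2.undistortPoints(uv[:,None],K,np.array([c['k1'],0,0,0.]))[:,0]
    d=np.c_[n[:,0],-n[:,1],-np.ones(len(n))]
    M=c['world_to_cam'];R=M[:3,:3];return -R.T@M[:3,3], d@R
def onplane(c,uv,z):
    o,d=rays(c,uv);return o+d*((z-o[2])/d[:,2])[:,None]
def pts(c):
    h,w=c['range_z'].shape;v,u=np.mgrid[:h,:w]
    o,d=rays(c,np.c_[u.ravel(),v.ravel()])
    P=o+d*c['range_z'].ravel()[:,None];P[c['range_z'].ravel()==0]=np.nan
    return P.reshape(h,w,3)
E
python3 - <<'E'
from h import *
for n in('top','scene'):
    c=cam(n);save(c,n+'0.png');np.savez(n+'0.npz',**c)
    print(n,c['camera_matrix'],c['k1'],c['world_to_cam'])
print(ctrl.get_obs())
E
```

```text
pics
top [[623.27421635   0.         322.73539022]
 [  0.         623.27421635 244.52053536]
 [  0.           0.           1.        ]] -0.08936018428706619 [[ 2.37176475e-02 -9.99718570e-01  5.03967657e-04 -1.67450525e-02]
 [ 9.76149286e-01  2.32672942e-02  2.15849959e-01 -5.76426609e-01]
 [-2.15800939e-01 -4.62750558e-03  9.76426414e-01 -1.28537497e+00]
 [ 0.00000000e+00  0.00000000e+00  0.00000000e+00  1.00000000e+00]]
scene [[537.9456365    0.         317.05752088]
 [  0.         537.9456365  240.02786376]
 [  0.           0.           1.        ]] 0.038624618832731376 [[ 0.69505386  0.71868398 -0.0198358  -0.39022081]
 [-0.44539534  0.45208075  0.77281692  0.21538668]
 [ 0.56437852 -0.52831461  0.63431897 -1.31360638]
 [ 0.          0.          0.          1.        ]]
{'time_s': 0.1, 'qpos': array([-1.22657772e+00,  3.00404688e-01,  1.52150678e+00, -3.29934905e-05,
        1.32069616e+00, -6.65946379e-02]), 'joint_vel': array([ 9.78533746e-05, -2.00744391e-03,  6.97086620e-05, -8.30070228e-05,
        4.54064785e-04, -2.29040729e-03]), 'tau': array([ 1.86873745e-03, -5.32643616e+01, -3.53283978e+01,  7.09460699e-02,
        2.34522752e-02, -6.15678891e-05]), 'ee_pos': array([ 0.2195665 , -0.50404205,  0.22395418]), 'eef_rot': array([-1.57076067e+00,  1.01484703e-03, -1.15997488e+00]), 'force': array([ 0.44295951, -0.82211111, -0.73098665]), 'moment': array([-0.04451897, -0.04099061,  0.01322101]), 'grip_width': 0.0939022961494918}
```

View pics/top0.png

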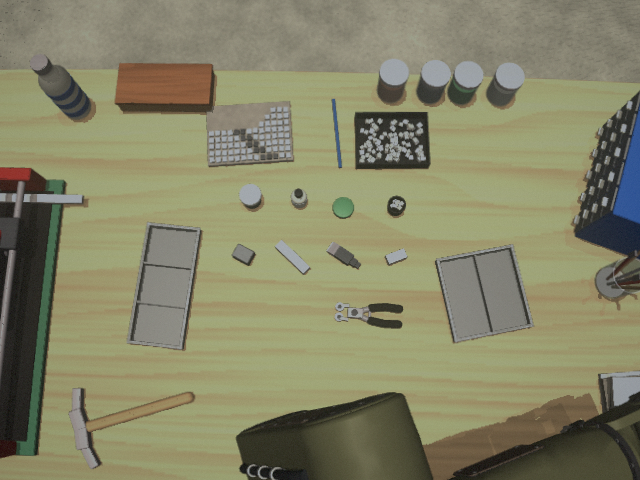

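View pics/scene0.png

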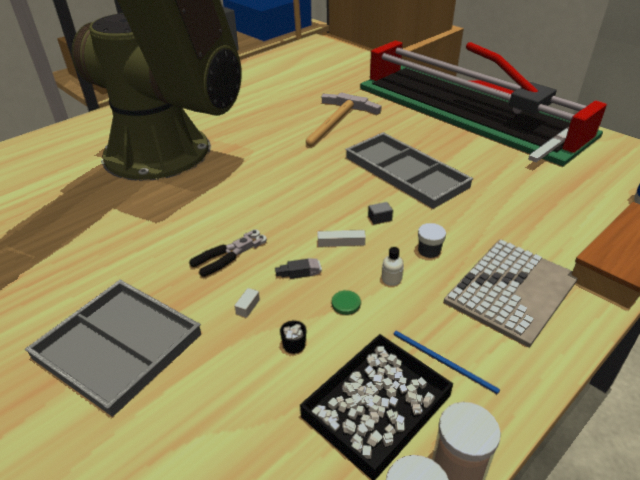

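The top view shows, in pixels: tray_three (165,287), tray_two (484,293), tub (250,196), bottle (299,198), round (343,207), chip pot (396,205), granite (243,254), long bar (292,257), hardie (344,256), short bar (396,256) and nippers (368,315), wheels to the left. The scene view agrees.

```bash
cat > meas.py <<'E'
from h import *
def blobs(c,zmin=0.006,win=(0.28,0.72,-0.5,0.42)):
    P=pts(c);x,y,z=P[...,0],P[...,1],P[...,2]
    m=((z>zmin)&(z<.12)&(x>win[0])&(x<win[1])&(y>win[2])&(y<win[3])).astype(np.uint8)
    n,L,S,C=cv2.connectedComponentsWithStats(m,connectivity=4)
    for i in range(1,n):
        if S[i,4]<60: continue
        Q=P[L==i];h=np.percentile(Q[:,2],95)
        T=Q[Q[:,2]>h-.007]; 
        (cx,cy),(w,hh),a=cv2.minAreaRect((T[:,:2]*1000).astype(np.float32))
        if w<hh: w,hh,a=hh,w,a+90
        print('pix',C[i].round(),'n',S[i,4],'h %.1f'%(h*1000),'ctr %.1f %.1f'%(cx,cy),'size %.1f %.1f'%(w,hh),'long yaw %.1f'%(((a+90)%180)-90))
if __name__=='__main__':
    import sys
    for n in('top','scene'):
        print(n);c=dict(np.load(n+'0.npz'));blobs(c)
    c=dict(np.load('top0.npz'));print('bench z',np.nanmedian(pts(c)[330:380,230:300,2]))
    im=cv2.cvtColor(c['img'],cv2.COLOR_RGB2BGR)[165:345,220:430]
    cv2.imwrite('pics/crop0.png',cv2.resize(im,None,fx=3.8,fy=3.3,interpolation=cv2.INTER_CUBIC)[:600,:800])
E
python3 meas.py
```

```text
top
pix [250. 195.] n 432 h 52.1 ctr 690.8 163.6 size 47.9 46.7 long yaw -50.2
pix [299. 198.] n 255 h 71.5 ctr 691.2 54.2 size 17.7 16.4 long yaw 50.0
pix [342. 207.] n 362 h 17.0 ctr 676.1 -46.0 size 47.9 47.5 long yaw 42.9
pix [396. 205.] n 273 h 39.7 ctr 679.3 -165.4 size 39.9 39.1 long yaw 40.9
pix [164. 286.] n 1971 h 28.9 ctr 487.1 346.1 size 274.4 124.9 long yaw -5.3
pix [292. 257.] n 433 h 26.6 ctr 557.6 65.5 size 90.3 22.3 long yaw 47.4
pix [343. 255.] n 406 h 25.9 ctr 561.5 -51.8 size 77.8 26.3 long yaw 56.9
pix [243. 254.] n 309 h 32.6 ctr 560.5 174.8 size 41.5 32.4 long yaw 64.6
pix [485. 293.] n 1765 h 28.9 ctr 486.9 -361.2 size 187.6 181.2 long yaw 11.8
pix [395. 256.] n 224 h 26.9 ctr 563.9 -166.3 size 44.9 22.9 long yaw -66.2
pix [373. 314.] n 874 h 22.0 ctr 433.7 -106.0 size 146.9 52.6 long yaw 86.7
pix [340. 317.] n 82 h 19.2 ctr 427.9 -45.6 size 28.6 17.9 long yaw -89.6
scene
pix [409. 168.] n 2764 h 26.9 ctr 490.2 347.4 size 277.2 128.4 long yaw -4.5
pix [380. 212.] n 418 h 29.8 ctr 564.3 173.9 size 43.4 35.6 long yaw 62.4
pix [431. 239.] n 766 h 49.0 ctr 695.2 161.0 size 50.4 49.8 long yaw 69.4
pix [226. 253.] n 1202 h 18.5 ctr 439.9 -108.4 size 150.2 52.8 long yaw 85.7
pix [341. 237.] n 635 h 23.0 ctr 561.9 64.2 size 89.2 25.3 long yaw 46.8
pix [393. 267.] n 635 h 69.4 ctr 696.1 52.3 size 18.5 17.2 long yaw 4.8
pix [299. 268.] n 635 h 22.5 ctr 566.2 -53.5 size 77.5 28.9 long yaw 57.2
pix [114. 344.] n 4437 h 26.0 ctr 488.2 -361.7 size 190.8 180.7 long yaw 12.1
pix [246. 301.] n 425 h 22.9 ctr 567.4 -168.0 size 47.0 24.2 long yaw -67.6
pix [346. 302.] n 545 h 13.4 ctr 681.2 -48.1 size 48.5 48.2 long yaw 49.3
pix [294. 336.] n 697 h 37.0 ctr 683.1 -167.5 size 41.9 39.8 long yaw -41.0
bench z 0.0002800977562130713
```

View pics/crop0.png

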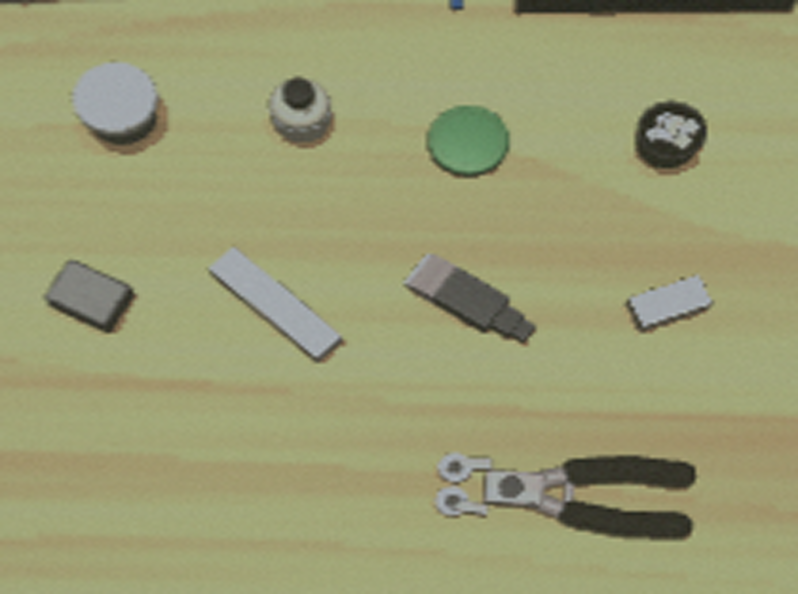

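Crop confirms poses: hardie's bright end is up-left, the nippers' pivot is at about pixel (355,312), and the trays are empty. Three pictures viewed so far. Next I locate the pivot and start moving.

```bash
cat > go.py <<'E'
# usage: go.py x y z yawdeg [fromx fromy fromz fromyaw]  (mm, deg) -> shift cm in tool axes, turn rad
import sys,numpy as np
from station import ctrl
a=list(map(float,sys.argv[1:]))
o=ctrl.get_obs();p=o['ee_pos']*1000;y=np.degrees(o['eef_rot'][2])
if len(a)>4: p=np.array(a[4:7]);y=a[7]
d=np.array(a[:3])-p;t=np.radians(y);c,s=np.cos(t),np.sin(t)
print('from',p.round(1),'yaw %.1f'%y,'-> shift cm',np.round([(c*d[0]+s*d[1])/10,-d[2]/10,(-s*d[0]+c*d[1])/10],2),'turn',round(-np.radians(a[3]-y),3),'dist',np.linalg.norm(d).round(),'F',o['force'].round(1),'w %.1f'%(o['grip_width']*1e3),'t',o['time_s'])
E
python3 - <<'E'
from h import *
for n,b in(('top',(325,300,410,332)),('scene',(180,220,280,285))):
    c=dict(np.load(n+'0.npz'));u0,v0,u1,v1=b
    P=onplane(c,np.array([(u,v) for v in range(v0,v1) for u in range(u0,u1)]),.018)
    z=pts(c)[v0:v1,u0:u1,2].ravel(); Q=P[z>.009][:,:2]*1e3
    im=c['img'][v0:v1,u0:u1].reshape(-1,3).astype(int)[z>.009]
    (cx,cy),s,a=cv2.minAreaRect(Q.astype(np.float32))
    dark=Q[im.max(1)<55]
    print(n,cx,cy,s,a,'y range',Q[:,1].min(),Q[:,1].max(),'dark median',np.median(dark,0),dark[:,1].max())
c=dict(np.load('top0.npz'));print(onplane(c,[[355,312.6]],.018))
E
python3 go.py 435 -76 120 -4
```

```text
top 433.2850036621094 -101.34442138671875 (156.56626892089844, 53.23574447631836) 88.22502136230469 y range -180.00042189461186 -23.923304624600238 dark median [ 434.09702705 -142.80634717] -105.61918459010946
scene 485.60003662109375 -117.96216583251953 (150.5225372314453, 135.06866455078125) 81.82707214355469 y range -187.49447398224018 -37.12898906868595 dark median [ 450.77318629 -147.43469692] -85.37743164927053
[[ 0.43581819 -0.07699292  0.018     ]]
from [ 219.6 -504.   224. ] yaw -66.5 -> shift cm [-30.64  10.4   36.85] turn -1.09 dist 490.0 F [ 0.4 -0.8 -0.7] w 93.9 t 0.1
```

jog_arm([
  [5, [-30.6, 10.4, 37.0], -1.08],
  [5, [-30.6, 10.4, 37.0], -1.08],
  [5, [-30.6, 10.4, 37.0], -1.08],
  [5, [-30.6, 10.4, 37.0], -1.08],
  [5, [-30.6, 10.4, 37.0], -1.08],
  [5, [-30.6, 10.4, 37.0], -1.08],
  [5, [-30.6, 10.4, 37.0], -1.08],
  [5, [-30.6, 10.4, 37.0], -1.08],
  [5, [-30.6, 10.4, 37.0], -1.08],
  [5, [-30.6, 10.4, 37.0], -1.08],
], grip_force=30)

```text
time_s: 1.1
ee_pos: [0.4371, -0.0736, 0.1199]
eef_rot: [-1.571, 0.0, -0.079]
force: [1.0, -1.1, -0.7]
grip_width: 0.0503
```

jog_arm([
  [5, [0, 0, 0], 0],
  [5, [0, 0, 0], 0],
  [5, [0, 0, 0], 0],
])

```text
time_s: 1.4
ee_pos: [0.4364, -0.0767, 0.1206]
eef_rot: [-1.571, -0.0, -0.081]
force: [0.7, 0.2, -0.7]
grip_width: 0.0502
```

```bash
python3 go.py 437 -77 22 -3.5
```

```text
from [436.4 -76.7 120.6] yaw -4.6 -> shift cm [ 0.06  9.86 -0.03] turn -0.02 dist 99.0 F [ 0.7  0.2 -0.7] w 50.2 t 1.4
```

jog_arm([
  [5, [0.06, 5, 0], -0.02],
  [5, [0.06, 8.5, 0], -0.02],
  [5, [0.06, 9.8, 0], -0.02],
  [5, [0.06, 9.8, 0], -0.02],
  [1, [0.06, 9.8, 0], -0.02],
  [1, [0.06, 9.8, 0], -0.02],
  [1, [0.06, 9.8, 0], -0.02],
  [1, [0.06, 9.8, 0], -0.02],
  [1, [0.06, 9.8, 0], -0.02],
  [1, [0.06, 9.8, 0], -0.02],
])

```text
time_s: 2.4
ee_pos: [0.4376, -0.0762, 0.023]
eef_rot: [-1.571, -0.001, -0.06]
force: [-1.7, -0.7, 7.4]
grip_width: 0.0218
```

jog_arm([
  [1, [0, -2, 0], 0],
  [1, [0, -6, 0], 0],
  [1, [0, -10, 0], 0],
  [1, [0, -12, 0], 0],
  [1, [0, -12, 0], 0],
])

```text
time_s: 2.9
ee_pos: [0.4383, -0.0762, 0.1447]
eef_rot: [-1.572, -0.005, -0.06]
force: [0.3, -0.4, -3.0]
grip_width: 0.0222
```

```bash
python3 - <<'E'
from h import *
c=cam('scene');save(c,'s1.png');cv2.imwrite('pics/s1c.png',cv2.resize(cv2.cvtColor(c['img'],cv2.COLOR_RGB2BGR)[80:400,0:480],(720,480)))
E
python3 go.py 508 -326 120 -78
```

```text
from [437.4 -76.  142.7] yaw -3.4 -> shift cm [  8.54   2.27 -24.54] turn 1.301 dist 261.0 F [-0.8  0.  -2.9] w 21.5 t 2.95
```

View pics/s1c.png

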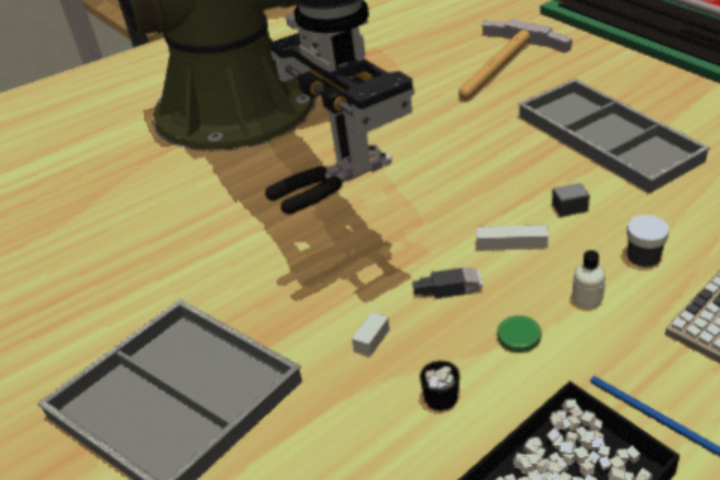

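The nippers hang level in the jaws (picture 4).

jog_arm([
  [1, [8.5, 0, -23.3], 1.3],
  [1, [8.5, 0, -23.3], 1.3],
  [1, [8.5, 0, -23.3], 1.3],
  [1, [8.5, 0, -23.3], 1.3],
  [1, [8.5, 0, -23.3], 1.3],
  [1, [8.5, 0, -23.3], 1.3],
  [1, [8.5, 0, -23.3], 1.3],
  [1, [8.5, 0, -23.3], 1.3],
  [1, [8.5, 0, -23.3], 1.3],
  [1, [8.5, 0, -23.3], 1.3],
])

```text
time_s: 3.95
ee_pos: [0.5075, -0.3133, 0.1399]
eef_rot: [-1.573, 0.003, -1.362]
force: [-0.5, 0.2, -2.2]
grip_width: 0.0218
```

jog_arm([
  [1, [0, 3, 0], 0],
  [1, [0, 6, 0], 0],
  [1, [0, 8, 0], 0],
  [1, [0, 8, 0], 0],
])

```text
time_s: 4.35
ee_pos: [0.5064, -0.3124, 0.0583]
eef_rot: [-1.575, 0.005, -1.357]
force: [-0.6, -0.2, -3.5]
grip_width: 0.0217
```

```bash
python3 go.py 508 -314 27 -78;python3 - <<'E'
from h import *
c=cam('scene');cv2.imwrite('pics/s2c.png',cv2.resize(cv2.cvtColor(c['img'],cv2.COLOR_RGB2BGR)[200:420,0:300],(800,587)))
E
```

```text
from [ 506.4 -312.4   58.3] yaw -77.7 -> shift cm [0.19 3.13 0.12] turn 0.004 dist 31.0 F [-0.6 -0.2 -3.5] w 21.7 t 4.35
```

View pics/s2c.png

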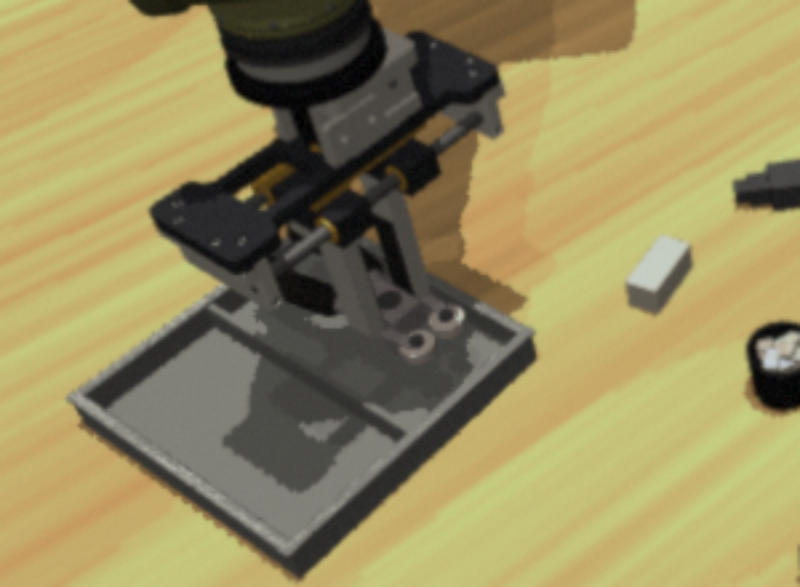

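Picture 5 shows the nippers hanging above the far compartment, within its walls. I lower in two stages and release.

jog_arm([
  [1, [0.2, 1.5, 0.1], 0],
  [1, [0.2, 2.5, 0.1], 0],
  [1, [0.2, 3.1, 0.1], 0],
  [1, [0.2, 3.1, 0.1], 0],
  [1, [0.2, 3.1, 0.1], 0],
])

```text
time_s: 4.9
ee_pos: [0.5096, -0.3155, 0.0317]
eef_rot: [-1.571, -0.0, -1.36]
force: [0.9, 0.3, -1.7]
grip_width: 0.0217
```

jog_arm([
  [3.8, [0, 0, 0], 0],
  [3.8, [0, 0, 0], 0],
  [3.8, [0, 0, 0], 0],
  [3.8, [0, -3, 0], 0],
  [3.8, [0, -8, 0], 0],
  [3.8, [0, -10, 0], 0],
  [3.8, [0, -10, 0], 0],
])

```text
time_s: 5.6
ee_pos: [0.5107, -0.3162, 0.1352]
eef_rot: [-1.567, -0.005, -1.36]
force: [-0.5, -0.4, -0.8]
grip_width: 0.0381
```

```bash
python3 go.py 679 -47 130 12
```

```text
from [ 510.7 -316.2  135.2] yaw -77.9 -> shift cm [-22.8    0.52  22.09] turn -1.569 dist 318.0 F [-0.5 -0.4 -0.8] w 38.1 t 5.6
```

jog_arm([
  [7, [-22.8, 0, 22.1], -1.57],
  [7, [-22.8, 0, 22.1], -1.57],
  [7, [-22.8, 0, 22.1], -1.57],
  [7, [-22.8, 0, 22.1], -1.57],
  [7, [-22.8, 0, 22.1], -1.57],
  [7, [-22.8, 0, 22.1], -1.57],
  [7, [-22.8, 0, 22.1], -1.57],
  [7, [-22.8, 0, 22.1], -1.57],
  [7, [-22.8, 0, 22.1], -1.57],
  [7, [-22.8, 0, 22.1], -1.57],
])

```text
time_s: 6.6
ee_pos: [0.6775, -0.0459, 0.1297]
eef_rot: [-1.57, 0.002, 0.147]
force: [0.2, -0.8, -0.1]
grip_width: 0.07
```

jog_arm([
  [7, [0, 0, 0], 0],
  [7, [0, 0, 0], 0],
])

```text
time_s: 6.8
ee_pos: [0.6777, -0.0462, 0.1305]
eef_rot: [-1.57, 0.001, 0.135]
force: [0.1, -0.5, -0.2]
grip_width: 0.0704
```

```bash
python3 go.py 679 -47 22 12; python3 - <<'E'
from h import *
c=cam('scene');blobs=None
from meas import blobs
blobs(c,win=(.6,.72,-.1,0)) 
c=cam('top');save(c,'t1.png');np.savez('top1.npz',**c)
p=c['img'][225:360,420:550];cv2.imwrite('pics/t1c.png',cv2.resize(p[...,::-1],(520,540)))
E
```

```text
from [677.7 -46.2 130.5] yaw 7.8 -> shift cm [ 0.12 10.85 -0.1 ] turn -0.074 dist 109.0 F [ 0.1 -0.5 -0.2] w 70.4 t 6.8
pix [346. 302.] n 543 h 13.4 ctr 681.3 -47.4 size 48.3 48.2 long yaw -45.3
```

View pics/t1c.png

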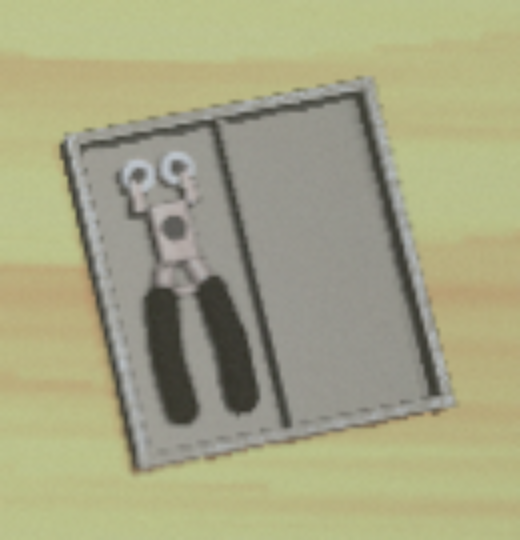

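Picture 6 shows the nippers flat and clear of the walls in their compartment. Next is the glass.

jog_arm([
  [7, [0.1, 5, -0.1], -0.07],
  [7, [0.1, 9, -0.1], -0.07],
  [7, [0.1, 10.9, -0.1], -0.07],
  [7, [0.1, 10.9, -0.1], -0.07],
  [3, [0.1, 10.9, -0.1], -0.07],
  [3, [0.1, 10.9, -0.1], -0.07],
  [3, [0.1, 10.9, -0.1], -0.07],
  [3, [0.1, 10.9, -0.1], -0.07],
  [3, [0.1, 10.9, -0.1], -0.07],
  [3, [0.1, 10.9, -0.1], -0.07],
])

```text
time_s: 7.9
ee_pos: [0.6791, -0.0471, 0.0225]
eef_rot: [-1.571, -0.0, 0.21]
force: [1.5, 0.2, 0.0]
grip_width: 0.0491
```

jog_arm([
  [3, [0, -2, 0], 0],
  [3, [0, -6, 0], 0],
  [3, [0, -10, 0], 0],
  [3, [0, -12, 0], 0],
  [3, [0, -12, 0], 0],
])

```text
time_s: 8.4
ee_pos: [0.6802, -0.0472, 0.146]
eef_rot: [-1.573, -0.005, 0.21]
force: [-0.8, 1.1, -0.7]
grip_width: 0.0489
```

```bash
python3 go.py 498 -404 140 12
```

```text
from [680.2 -47.2 146. ] yaw 12.0 -> shift cm [-25.26   0.6  -31.1 ] turn 0.0 dist 401.0 F [-0.8  1.1 -0.7] w 48.9 t 8.4
```

jog_arm([
  [3, [-25.3, 0, -31.1], 0],
  [3, [-25.3, 0, -31.1], 0],
  [3, [-25.3, 0, -31.1], 0],
  [3, [-25.3, 0, -31.1], 0],
  [3, [-25.3, 0, -31.1], 0],
  [3, [-25.3, 0, -31.1], 0],
  [3, [-25.3, 0, -31.1], 0],
  [3, [-25.3, 0, -31.1], 0],
  [3, [-25.3, 0, -31.1], 0],
  [3, [-25.3, 0, -31.1], 0],
])

```text
time_s: 9.4
ee_pos: [0.4954, -0.4044, 0.1407]
eef_rot: [-1.569, 0.001, 0.208]
force: [0.2, -0.0, 0.0]
grip_width: 0.0493
```

jog_arm([
  [3, [0, 3, 0], 0],
  [3, [0, 6, 0], 0],
  [3, [0, 8, 0], 0],
  [3, [0, 8, 0], 0],
  [3, [0, 8, 0], 0],
])

```text
time_s: 9.9
ee_pos: [0.497, -0.4031, 0.0626]
eef_rot: [-1.57, 0.0, 0.211]
force: [-0.1, 0.7, -0.6]
grip_width: 0.0487
```

```bash
python3 go.py 498 -404 27 12
```

```text
from [ 497.  -403.1   62.6] yaw 12.1 -> shift cm [ 0.07  3.56 -0.11] turn 0.002 dist 36.0 F [-0.1  0.7 -0.6] w 48.7 t 9.9
```

jog_arm([
  [3, [0.1, 1.8, -0.1], 0],
  [3, [0.1, 3, -0.1], 0],
  [3, [0.1, 3.6, -0.1], 0],
  [3, [0.1, 3.6, -0.1], 0],
  [3, [0.1, 3.6, -0.1], 0],
  [3, [0.1, 3.6, -0.1], 0],
])

```text
time_s: 10.5
ee_pos: [0.4976, -0.4047, 0.0264]
eef_rot: [-1.571, -0.0, 0.21]
force: [0.4, -0.5, -0.4]
grip_width: 0.0491
```

jog_arm([
  [6.5, [0, 0, 0], 0],
  [6.5, [0, 0, 0], 0],
  [6.5, [0, 0, 0], 0],
  [6.5, [0, -3, 0], 0],
  [6.5, [0, -8, 0], 0],
  [6.5, [0, -10, 0], 0],
  [6.5, [0, -10, 0], 0],
])

```text
time_s: 11.2
ee_pos: [0.4987, -0.4057, 0.1303]
eef_rot: [-1.576, -0.004, 0.21]
force: [0.4, -0.8, 0.0]
grip_width: 0.0653
```

```bash
python3 go.py 564 -52.7 130 -33
```

```text
from [ 498.7 -405.7  130.3] yaw 12.0 -> shift cm [1.375e+01 3.000e-02 3.316e+01] turn 0.786 dist 359.0 F [ 0.4 -0.8  0. ] w 65.3 t 11.2
```

jog_arm([
  [4.5, [13.7, 0, 33.2], 0.79],
  [4.5, [13.7, 0, 33.2], 0.79],
  [4.5, [13.7, 0, 33.2], 0.79],
  [4.5, [13.7, 0, 33.2], 0.79],
  [4.5, [13.7, 0, 33.2], 0.79],
  [4.5, [13.7, 0, 33.2], 0.79],
  [4.5, [13.7, 0, 33.2], 0.79],
  [4.5, [13.7, 0, 33.2], 0.79],
  [4.5, [13.7, 0, 33.2], 0.79],
  [4.5, [13.7, 0, 33.2], 0.79],
])

```text
time_s: 12.2
ee_pos: [0.562, -0.0517, 0.1255]
eef_rot: [-1.571, 0.001, -0.579]
force: [-0.6, -0.2, -0.5]
grip_width: 0.0445
```

jog_arm([
  [4.5, [0, 4, 0], 0],
  [4.5, [0, 6, 0], 0],
  [4.5, [0, 6, 0], 0],
  [4.5, [0, 6, 0], 0],
])

```text
time_s: 12.6
ee_pos: [0.5624, -0.0526, 0.0668]
eef_rot: [-1.571, 0.0, -0.581]
force: [-0.0, 0.4, 0.9]
grip_width: 0.0448
```

```bash
python3 go.py 564 -52.7 22 -33; python3 - <<'E'
from h import *
c=cam('top');save(c,'t2.png')
a=cv2.resize(c['img'][225:360,420:550,::-1],(390,405));c=cam('scene')
b=cv2.resize(c['img'][200:335,235:365,::-1],(390,405));cv2.imwrite('pics/t2c.png',np.hstack([a,b]))
E
```

```text
from [562.4 -52.6  66.8] yaw -33.3 -> shift cm [0.14 4.48 0.07] turn -0.005 dist 45.0 F [-0.   0.4  0.9] w 44.8 t 12.6
```

View pics/t2c.png

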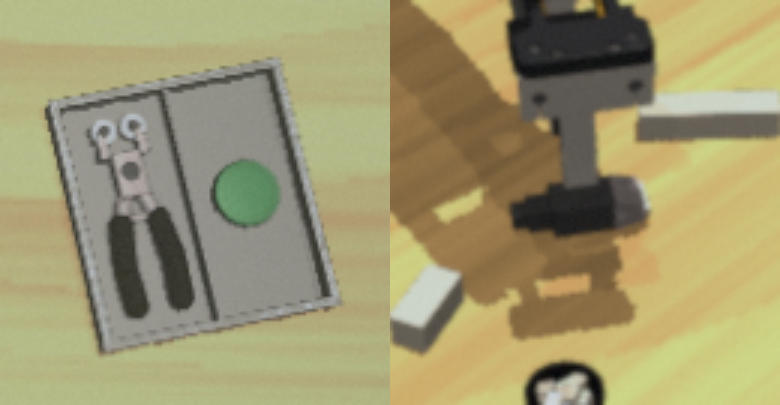

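Picture 7 shows glass and nippers well seated, and the jaws in line with the hardie's block. I grip it next.

jog_arm([
  [4.5, [0.1, 2.5, 0.1], 0],
  [4.5, [0.1, 4.4, 0.1], 0],
  [4.5, [0.1, 4.4, 0.1], 0],
  [1, [0.1, 4.4, 0.1], 0],
  [1, [0.1, 4.4, 0.1], 0],
  [1, [0.1, 4.4, 0.1], 0],
  [1, [0.1, 4.4, 0.1], 0],
  [1, [0.1, 4.4, 0.1], 0],
], grip_force=40)

```text
time_s: 13.5
ee_pos: [0.5645, -0.0513, 0.0238]
eef_rot: [-1.57, -0.002, -0.58]
force: [-1.2, -0.2, 7.3]
grip_width: 0.0258
```

jog_arm([
  [1, [0, -2, 0], 0],
  [1, [0, -6, 0], 0],
  [1, [0, -10, 0], 0],
  [1, [0, -14, 0], 0],
  [1, [0, -14, 0], 0],
])

```text
time_s: 14.0
ee_pos: [0.5658, -0.0515, 0.1683]
eef_rot: [-1.567, -0.008, -0.58]
force: [0.4, 0.5, -2.0]
grip_width: 0.0257
```

```bash
python3 go.py 489 347 160 -5; python3 go.py 400 355 160 -5;python3 go.py 578 339 160 -5
```

```text
from [565.8 -51.5 168.3] yaw -33.2 -> shift cm [-28.25   0.83  29.12] turn -0.493 dist 406.0 F [ 0.4  0.5 -2. ] w 25.7 t 14.0
from [565.8 -51.5 168.3] yaw -33.2 -> shift cm [-36.14   0.83  24.92] turn -0.493 dist 439.0 F [ 0.4  0.5 -2. ] w 25.7 t 14.0
from [565.8 -51.5 168.3] yaw -33.2 -> shift cm [-20.37   0.83  33.33] turn -0.493 dist 391.0 F [ 0.4  0.5 -2. ] w 25.7 t 14.0
```

jog_arm([
  [1, [-36.1, 0, 24.9], -0.49],
  [1, [-36.1, 0, 24.9], -0.49],
  [1, [-36.1, 0, 24.9], -0.49],
  [1, [-36.1, 0, 24.9], -0.49],
  [1, [-36.1, 0, 24.9], -0.49],
  [1, [-36.1, 0, 24.9], -0.49],
  [1, [-36.1, 0, 24.9], -0.49],
  [1, [-36.1, 0, 24.9], -0.49],
  [1, [-36.1, 0, 24.9], -0.49],
  [1, [-36.1, 0, 24.9], -0.49],
])

```text
time_s: 15.0
ee_pos: [0.396, 0.358, 0.1615]
eef_rot: [-1.571, 0.001, -0.086]
force: [1.1, 0.3, -2.5]
grip_width: 0.0255
```

jog_arm([
  [1, [0, 3, 0], 0],
  [1, [0, 7, 0], 0],
  [1, [0, 9.5, 0], 0],
  [1, [0, 9.5, 0], 0],
  [1, [0, 9.5, 0], 0],
])

```text
time_s: 15.5
ee_pos: [0.3986, 0.3546, 0.0679]
eef_rot: [-1.571, 0.0, -0.09]
force: [0.2, 0.5, -1.5]
grip_width: 0.0258
```

```bash
python3 go.py 400 355 28 -5; python3 - <<'E'
from h import *
c=cam('scene');cv2.imwrite('pics/s3c.png',cv2.resize(c['img'][70:235,300:500,::-1],(600,495)))
E
```

```text
from [398.6 354.6  67.9] yaw -5.2 -> shift cm [0.14 3.99 0.05] turn -0.003 dist 40.0 F [ 0.2  0.5 -1.5] w 25.8 t 15.5
```

View pics/s3c.png

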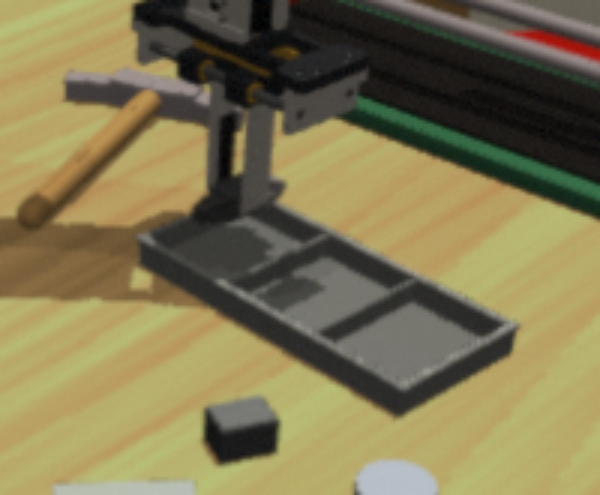

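Picture 8 shows the hardie held above the near compartment. I set it down.

jog_arm([
  [1, [0.1, 2, 0], 0],
  [1, [0.1, 3.4, 0], 0],
  [1, [0.1, 4, 0], 0],
  [1, [0.1, 4, 0], 0],
  [1, [0.1, 4, 0], 0],
  [1, [0.1, 4, 0], 0],
])

```text
time_s: 16.15
ee_pos: [0.3995, 0.355, 0.0279]
eef_rot: [-1.57, -0.0, -0.09]
force: [0.1, 0.2, -2.5]
grip_width: 0.0258
```

jog_arm([
  [4, [0, 0, 0], 0],
  [4, [0, 0, 0], 0],
  [4, [0, 0, 0], 0],
  [4, [0, -3, 0], 0],
  [4, [0, -8, 0], 0],
  [4, [0, -10, 0], 0],
  [4, [0, -10, 0], 0],
])

```text
time_s: 16.85
ee_pos: [0.4004, 0.3557, 0.1307]
eef_rot: [-1.567, -0.004, -0.09]
force: [0.6, -0.2, -0.9]
grip_width: 0.0402
```

```bash
python3 go.py 560 65 130 -43;python3 - <<'E'
from h import *
from meas import blobs
c=cam('scene');blobs(c)
E
```

```text
from [400.4 355.7 130.7] yaw -5.2 -> shift cm [ 18.51   0.07 -27.52] turn 0.661 dist 332.0 F [ 0.6 -0.2 -0.9] w 40.2 t 16.85
pix [406. 166.] n 3068 h 27.1 ctr 489.9 347.1 size 275.0 128.8 long yaw -5.2
pix [381. 212.] n 418 h 29.8 ctr 565.2 173.5 size 42.2 38.0 long yaw 63.3
pix [431. 239.] n 766 h 49.0 ctr 695.5 160.8 size 50.7 47.4 long yaw -42.3
pix [341. 237.] n 633 h 23.3 ctr 562.1 64.1 size 89.2 26.1 long yaw 47.6
pix [393. 267.] n 634 h 69.5 ctr 695.5 52.3 size 18.3 17.3 long yaw -7.4
pix [121. 339.] n 6125 h 25.7 ctr 488.7 -361.7 size 192.6 180.3 long yaw 12.4
pix [246. 301.] n 425 h 23.0 ctr 566.9 -167.7 size 46.8 25.1 long yaw -66.2
pix [294. 336.] n 700 h 36.9 ctr 682.7 -167.2 size 41.6 39.7 long yaw -42.3
pix [ 93. 361.] n 844 h 17.8 ctr 499.0 -404.6 size 50.6 49.7 long yaw 2.0
```

jog_arm([
  [4, [18.5, 0, -27.5], 0.66],
  [4, [18.5, 0, -27.5], 0.66],
  [4, [18.5, 0, -27.5], 0.66],
  [4, [18.5, 0, -27.5], 0.66],
  [4, [18.5, 0, -27.5], 0.66],
  [4, [18.5, 0, -27.5], 0.66],
  [4, [18.5, 0, -27.5], 0.66],
  [4, [18.5, 0, -27.5], 0.66],
  [4, [18.5, 4, -27.5], 0.66],
  [4, [18.5, 4, -27.5], 0.66],
])

```text
time_s: 17.9
ee_pos: [0.5558, 0.0646, 0.0823]
eef_rot: [-1.577, 0.006, -0.75]
force: [-0.7, -0.3, 0.5]
grip_width: 0.04
```

jog_arm([
  [4, [0, 0, 0], 0],
  [4, [0, 0, 0], 0],
])

```text
time_s: 18.1
ee_pos: [0.5591, 0.0649, 0.0885]
eef_rot: [-1.57, -0.001, -0.749]
force: [0.1, 0.1, -0.3]
grip_width: 0.04
```

```bash
python3 go.py 560.5 65 22 -43
```

```text
from [559.1  64.9  88.5] yaw -42.9 -> shift cm [0.1  6.65 0.1 ] turn 0.001 dist 67.0 F [ 0.1  0.1 -0.3] w 40.0 t 18.1
```

jog_arm([
  [4, [0.1, 3, 0.1], 0],
  [4, [0.1, 6, 0.1], 0],
  [4, [0.1, 6.6, 0.1], 0],
  [4, [0.1, 6.6, 0.1], 0],
  [1, [0.1, 6.6, 0.1], 0],
  [1, [0.1, 6.6, 0.1], 0],
  [1, [0.1, 6.6, 0.1], 0],
  [1, [0.1, 6.6, 0.1], 0],
  [1, [0.1, 6.6, 0.1], 0],
])

```text
time_s: 19.0
ee_pos: [0.5609, 0.0645, 0.0228]
eef_rot: [-1.569, -0.001, -0.75]
force: [-1.9, 1.3, 7.9]
grip_width: 0.0216
```

jog_arm([
  [1, [0, -2, 0], 0],
  [1, [0, -6, 0], 0],
  [1, [0, -10, 0], 0],
  [1, [0, -14, 0], 0],
  [1, [0, -14, 0], 0],
])

```text
time_s: 19.5
ee_pos: [0.5623, 0.0645, 0.1674]
eef_rot: [-1.564, -0.006, -0.75]
force: [1.1, 1.0, -1.4]
grip_width: 0.0217
```

```bash
python3 go.py 489 347 160 -5
```

```text
from [562.3  64.5 167.4] yaw -43.0 -> shift cm [-24.62   0.74  15.68] turn -0.663 dist 292.0 F [ 1.1  1.  -1.4] w 21.7 t 19.5
```

jog_arm([
  [1, [-24.6, 0, 15.7], -0.66],
  [1, [-24.6, 0, 15.7], -0.66],
  [1, [-24.6, 0, 15.7], -0.66],
  [1, [-24.6, 0, 15.7], -0.66],
  [1, [-24.6, 0, 15.7], -0.66],
  [1, [-24.6, 0, 15.7], -0.66],
  [1, [-24.6, 0, 15.7], -0.66],
  [1, [-24.6, 0, 15.7], -0.66],
  [1, [-24.6, 0, 15.7], -0.66],
])

```text
time_s: 20.4
ee_pos: [0.4874, 0.346, 0.1611]
eef_rot: [-1.571, 0.0, -0.091]
force: [0.0, -0.2, -1.0]
grip_width: 0.0218
```

jog_arm([
  [1, [0, 3, 0], 0],
  [1, [0, 7, 0], 0],
  [1, [0, 9.5, 0], 0],
  [1, [0, 9.5, 0], 0],
  [1, [0, 9.5, 0], 0],
])

```text
time_s: 20.9
ee_pos: [0.488, 0.3463, 0.0674]
eef_rot: [-1.571, -0.0, -0.091]
force: [1.0, 0.5, -1.0]
grip_width: 0.0217
```

```bash
python3 go.py 489 347 27 -5; python3 - <<'E'
from h import *
c=cam('scene');cv2.imwrite('pics/s4c.png',cv2.resize(c['img'][70:235,300:500,::-1],(600,495)))
E
```

```text
from [488.  346.3  67.4] yaw -5.2 -> shift cm [0.1  4.04 0.08] turn -0.004 dist 40.0 F [ 1.   0.5 -1. ] w 21.7 t 20.9
```

View pics/s4c.png

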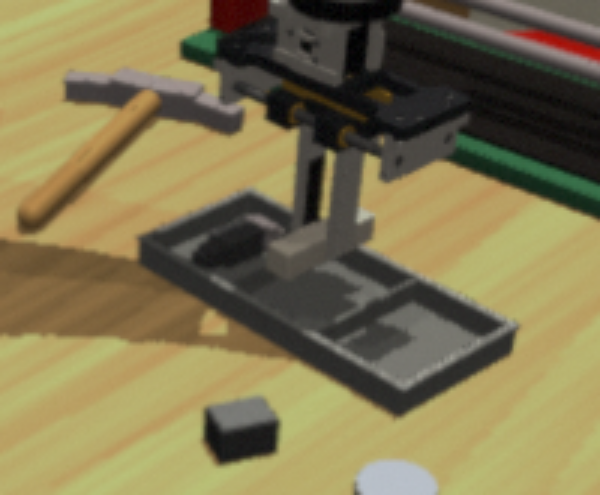

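Picture 9 shows the hardie lying flat in its compartment and the bar aligned over the middle one. I set the bar down.

jog_arm([
  [1, [0.1, 2, 0.1], 0],
  [1, [0.1, 3.4, 0.1], 0],
  [1, [0.1, 4, 0.1], 0],
  [1, [0.1, 4, 0.1], 0],
  [1, [0.1, 4, 0.1], 0],
  [1, [0.1, 4, 0.1], 0],
])

```text
time_s: 21.55
ee_pos: [0.4886, 0.3479, 0.0269]
eef_rot: [-1.57, -0.001, -0.09]
force: [0.1, -0.3, -0.2]
grip_width: 0.0211
```

jog_arm([
  [3.6, [0, 0, 0], 0],
  [3.6, [0, 0, 0], 0],
  [3.6, [0, 0, 0], 0],
  [3.6, [0, -3, 0], 0],
  [3.6, [0, -8, 0], 0],
  [3.6, [0, -10, 0], 0],
  [3.6, [0, -10, 0], 0],
])

```text
time_s: 22.25
ee_pos: [0.4895, 0.3486, 0.13]
eef_rot: [-1.567, -0.005, -0.09]
force: [-0.6, 0.1, -0.1]
grip_width: 0.0361
```

```bash
python3 go.py 693.5 162.5 130 85
```

```text
from [489.5 348.6 130. ] yaw -5.2 -> shift cm [ 21.99  -0.   -16.7 ] turn -1.573 dist 276.0 F [-0.6  0.1 -0.1] w 36.1 t 22.25
```

jog_arm([
  [7, [22, 0, -16.7], -1.5],
  [7, [22, 0, -16.7], -1.5],
  [7, [22, 0, -16.7], -1.5],
  [7, [22, 0, -16.7], -1.5],
  [7, [22, 0, -16.7], -1.5],
  [7, [22, 0, -16.7], -1.5],
  [7, [22, 0, -16.7], -1.5],
  [7, [22, 0, -16.7], -1.5],
  [7, [22, 0, -16.7], -1.5],
  [7, [22, 0, -16.7], -1.57],
])

```text
time_s: 23.25
ee_pos: [0.692, 0.1616, 0.1245]
eef_rot: [-1.569, 0.001, 1.407]
force: [-0.4, 0.0, -0.5]
grip_width: 0.07
```

jog_arm([
  [7, [0, 0, 0], -0.07],
  [7, [0, 0, 0], -0.07],
  [7, [0, 0, 0], -0.07],
])

```text
time_s: 23.55
ee_pos: [0.6921, 0.1617, 0.1253]
eef_rot: [-1.569, 0.0, 1.468]
force: [0.6, -1.0, -0.6]
grip_width: 0.0699
```

```bash
python3 go.py 693.5 162.5 40 85;python3 - <<'E'
from h import *
c=cam('top');save(c,'t3.png')
a=cv2.resize(c['img'][215:355,110:220,::-1],(360,458));c=cam('scene')
b=cv2.resize(c['img'][130:270,370:480,::-1],(360,458));cv2.imwrite('pics/t3c.png',np.hstack([a,b]))
E
```

```text
from [692.1 161.7 125.3] yaw 84.1 -> shift cm [ 0.09  8.53 -0.13] turn -0.015 dist 85.0 F [ 0.6 -1.  -0.6] w 69.9 t 23.55
```

View pics/t3c.png

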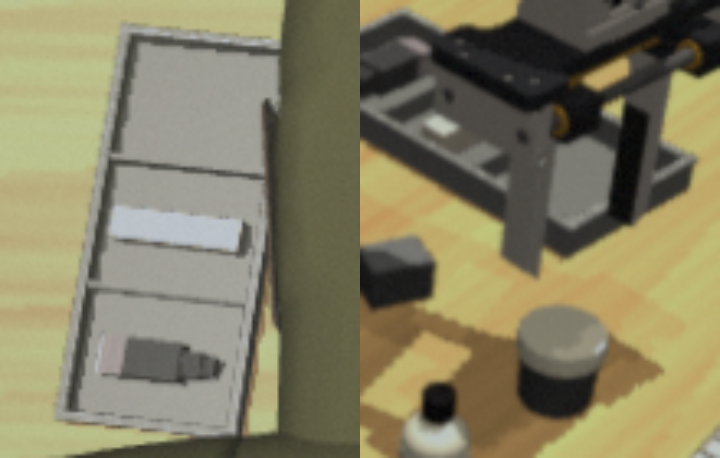

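Picture 10: bar and hardie both rest squarely, and the jaws straddle the tub. I grip its lid.

jog_arm([
  [7, [0.1, 4, -0.1], 0],
  [7, [0.1, 7, -0.1], 0],
  [7, [0.1, 8.5, -0.1], 0],
  [7, [0.1, 8.5, -0.1], 0],
  [7, [0.1, 8.5, -0.1], 0],
  [3.5, [0.1, 8.5, -0.1], 0],
  [3.5, [0.1, 8.5, -0.1], 0],
  [3.5, [0.1, 8.5, -0.1], 0],
  [3.5, [0.1, 8.5, -0.1], 0],
  [3.5, [0.1, 8.5, -0.1], 0],
])

```text
time_s: 24.65
ee_pos: [0.6939, 0.1627, 0.0424]
eef_rot: [-1.572, -0.0, 1.47]
force: [-0.8, -1.5, 6.9]
grip_width: 0.0493
```

jog_arm([
  [3.5, [0, 0, 0], 0],
  [3.5, [0, -2, 0], 0],
  [3.5, [0, -6, 0], 0],
  [3.5, [0, -10, 0], 0],
  [3.5, [0, -10, 0], 0],
  [3.5, [0, -10, 0], 0],
])

```text
time_s: 25.25
ee_pos: [0.6935, 0.1627, 0.1416]
eef_rot: [-1.571, -0.0, 1.47]
force: [-0.1, 0.1, -1.4]
grip_width: 0.0491
```

```bash
python3 go.py 578 339.3 145 85; python3 - <<'E'
from h import *
c=cam('scene');cv2.imwrite('pics/s5c.png',cv2.resize(c['img'][120:290,350:520,::-1],(500,500)))
E
```

```text
from [693.5 162.7 141.6] yaw 84.3 -> shift cm [16.42 -0.34 13.26] turn -0.013 dist 211.0 F [-0.1  0.1 -1.4] w 49.1 t 25.25
```

View pics/s5c.png

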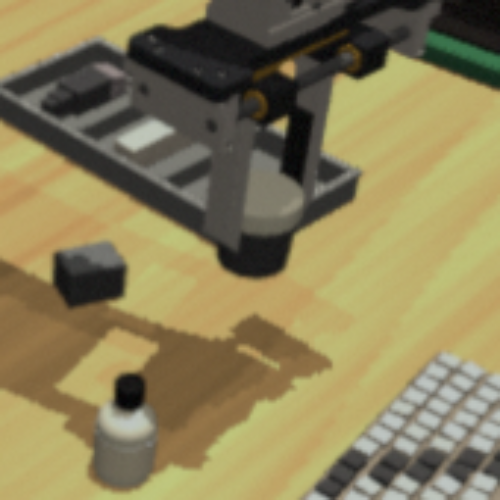

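Picture 11: the tub is lifted upright. I carry it over, with its foot at about z = 100.

jog_arm([
  [3.5, [16.4, 0, 13.3], 0],
  [3.5, [16.4, 0, 13.3], 0],
  [3.5, [16.4, 0, 13.3], 0],
  [3.5, [16.4, 0, 13.3], 0],
  [3.5, [16.4, 0, 13.3], 0],
  [3.5, [16.4, 0, 13.3], 0],
  [3.5, [16.4, 3, 13.3], 0],
  [3.5, [16.4, 5.5, 13.3], 0],
  [3.5, [16.4, 5.5, 13.3], 0],
  [3.5, [16.4, 5.5, 13.3], 0],
])

```text
time_s: 26.3
ee_pos: [0.5783, 0.3379, 0.0863]
eef_rot: [-1.57, 0.001, 1.469]
force: [0.1, -0.2, -0.2]
grip_width: 0.0493
```

```bash
python3 go.py 578 339.3 46 85
```

```text
from [578.3 337.9  86.3] yaw 84.2 -> shift cm [0.14 4.03 0.05] turn -0.014 dist 40.0 F [ 0.1 -0.2 -0.2] w 49.3 t 26.3
```

jog_arm([
  [3.5, [0.1, 2, 0], 0],
  [3.5, [0.1, 3.4, 0], 0],
  [3.5, [0.1, 4, 0], 0],
  [3.5, [0.1, 4, 0], 0],
  [3.5, [0.1, 4, 0], 0],
  [3.5, [0.1, 4, 0], 0],
])

```text
time_s: 26.9
ee_pos: [0.578, 0.3402, 0.047]
eef_rot: [-1.571, -0.0, 1.47]
force: [-0.6, 0.2, -2.7]
grip_width: 0.0488
```

jog_arm([
  [6.5, [0, 0, 0], 0],
  [6.5, [0, 0, 0], 0],
  [6.5, [0, 0, 0], 0],
  [6.5, [0, 0, 0], 0],
  [6.5, [0, -3, 0], 0],
  [6.5, [0, -8, 0], 0],
  [6.5, [0, -11, 0], 0],
  [6.5, [0, -11, 0], 0],
])

```text
time_s: 27.7
ee_pos: [0.5792, 0.3409, 0.1619]
eef_rot: [-1.578, -0.004, 1.471]
force: [0.6, -0.1, 0.5]
grip_width: 0.0647
```

```bash
python3 go.py 400 0 200 85
```

```text
from [579.2 340.9 161.9] yaw 84.3 -> shift cm [-35.72  -3.81  14.42] turn -0.013 dist 387.0 F [ 0.6 -0.1  0.5] w 64.7 t 27.7
```

jog_arm([
  [6.5, [0, -3.8, 0], 0],
  [6.5, [-35.7, -3.8, 14.4], 0],
  [6.5, [-35.7, -3.8, 14.4], 0],
  [6.5, [-35.7, -3.8, 14.4], 0],
  [6.5, [-35.7, -3.8, 14.4], 0],
  [6.5, [-35.7, -3.8, 14.4], 0],
  [6.5, [-35.7, -3.8, 14.4], 0],
  [6.5, [-35.7, -3.8, 14.4], 0],
  [6.5, [-35.7, -3.8, 14.4], 0],
  [6.5, [-35.7, -3.8, 14.4], 0],
])

```text
time_s: 28.7
ee_pos: [0.3971, -0.003, 0.194]
eef_rot: [-1.57, 0.0, 1.467]
force: [0.5, -0.2, -0.8]
grip_width: 0.0648
```

```bash
python3 - <<'E'
from h import *
from meas import blobs
c=cam('scene');save(c,'s6.png');blobs(c)
P=pts(c)
for n,(x,y) in dict(tub=(.579,.340),bar=(.489,.348),hardie=(.4,.355),glass=(.499,-.405),nip=(.510,-.316)).items():
    m=np.hypot(P[...,0]-x,P[...,1]-y)<.010
    print(n,'top z',np.nanmedian(P[m][:,2])*1e3)
E
```

```text
pix [409. 168.] n 3846 h 51.9 ctr 578.8 338.8 size 52.5 48.7 long yaw -37.5
pix [380. 212.] n 420 h 30.0 ctr 564.2 173.4 size 42.3 37.3 long yaw 61.9
pix [393. 267.] n 631 h 69.6 ctr 696.3 53.3 size 18.5 17.4 long yaw 81.8
pix [121. 339.] n 6148 h 25.6 ctr 488.3 -362.0 size 192.2 180.6 long yaw 12.2
pix [247. 301.] n 431 h 22.9 ctr 566.8 -167.4 size 49.6 24.6 long yaw -65.8
pix [294. 336.] n 701 h 36.7 ctr 682.4 -167.1 size 41.6 39.8 long yaw -43.0
pix [ 93. 361.] n 845 h 17.8 ctr 498.4 -405.0 size 49.8 49.8 long yaw 29.0
tub top z 52.91805412429551
bar top z 26.990382407007687
hardie top z 27.364788130496088
glass top z 16.18749629732996
nip top z 22.23021249620438
```

View pics/s6.png

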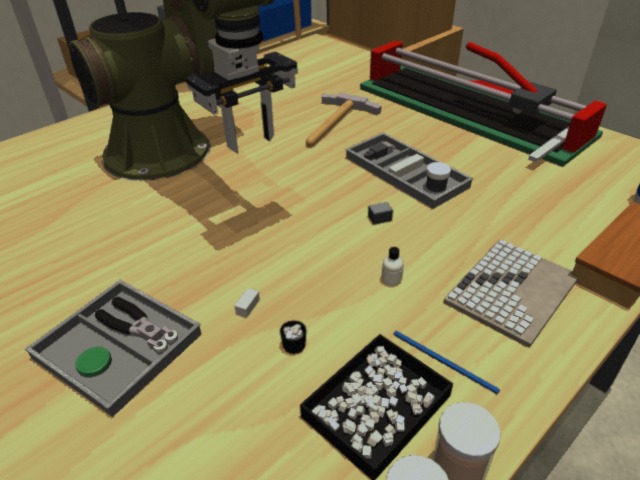

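All five are in their own compartments at floor height: the tops read 52.9, 27.0, 27.4, 16.2 and 22.2 mm, against 52, 26, 26, 16 and 22 expected. The short bar and bottle are unmoved and the arm is clear (picture 12). I hand in.

```bash
python3 -c "
from station import ctrl
print(ctrl.hand_in())"
```

```text
the job is handed in; nothing more can be done
None
```

Both kits are made up and handed in at about 29 s of robot time. The hardie, long bar and tub (upright) are in the near, middle and far compartments of the three-compartment tray. The nippers and glass round are in the two compartments of the other tray.

**Heights:** My last check put every top within 1.5 mm of the height expected for resting on the tray floor. The tub (52.9 mm against 52) and hardie (27.4 against 26) read slightly high, which fits the roughly 1 mm high reading that camera gave throughout.

**Positions:** Both trays stayed in place to within 1–2 mm. The short bar and small bottle measured within about 1 mm of their first readings, and the arm was clear of everything.

**Anything off:**
- The nippers were released about 4 mm higher than I intended, so they may have settled that far. A later picture showed them flat.
- The wrist force read 7–8 N upward while gripping four of the five things, without a clear cause. No check failed.

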